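# Aim the bedside lamp at the pill bottle and switch it on

### The job

Without gripping or lifting anything, push the swinging arm of the bedside lamp round gently with a fingertip until it points straight at the grey pill bottle, and take the finger away. Then press down the raised end of the rocker switch on the lamp's base, all the way, to switch the lamp on. Leave the bottle and everything else on the shelf standing where it is, and finish clear of everything.

Things in the scene. Friction and masses are not known exactly. Their poses are not given: they have to be found in the camera images.
- lamp: White ceramic bedside lamp, screwed to the shelf. Origin on the shelf under the pillar's axis. Base slab 28 mm high, 110 mm wide (its y), from x -140 to +50 mm in its frame; the round pillar (radius 36 mm at the foot, 15 to 20 mm above z = 90 mm) carries the swinging arm. The rocker switch lies on the slab at x = -105 mm.
- lamp_arm (a joint): Angle of the lamp's arm about the vertical pillar axis: 0 points along the lamp's +x, grows counter-clockwise from above, range -1.6 to 1.6 rad. Stiff with friction (0.05 N m; about 0.6 N at 85 mm out): stays where it is left. It swings above all the loose things.
- swing_pivot (a point): Point on the pillar axis, 180 mm above the shelf, at the middle of the arm's height; turns with the arm: its x axis runs out along the arm, z up. Round hub of radius 18 mm here, top at 195 mm.
- swing_mid (a point): Middle of the top face of the arm's straight aluminium bar, 85 mm out from the axis. The bar is 12 mm wide and 14 mm high (173 to 187 mm above the shelf), free to be pushed from either side from 20 to 115 mm out; beyond it is the conical grey lamp head (54 mm across, out to 185 mm, 140 to 205 mm high), which shines outward and down.
- rocker (a joint): Rocker switch: 0 = off (the end on the lamp's +y side stands up), 0.36 rad = on, that end fully down. Friction-held, no spring; about 2 N on the raised end tips it, and it stays.
- rocker_end (a point): Point on the top face of the rocker's raised end, 16 mm from its axis, about 50 mm above the shelf when off, 6 mm lower when on. Grey rocker, between two black trim strips, 52 mm long (the lamp's y), 24 mm wide.
- pill_bottle: Grey plastic pill bottle with white cap, 42 mm across, 78 mm tall, loose, 185 to 227 mm from the pillar axis, within the range of the arm, in front of the lamp or to either side. Origin at the centre of its underside.
- balm_jar: Squat glass balm jar with metal lid, 58 mm across, 40 mm high, loose. Origin under its centre.
- katori: Lower of two stacked steel katoris, 88 mm across, 34 mm high, loose. Origin under its centre.
- katori_upper: Upper katori, 74 mm across, 48 mm high, standing in the lower one, its top 52 mm above the shelf. Origin under its centre.
- cup: White plastic cup 70 mm across, 80 mm high, with a steel spoon standing in it up to 138 mm, loose. Origin under its centre.
- hair_clip: Purple hair clip lying flat, 70 x 16 x 12 mm, loose. Origin under its centre, x along it.
- clock: Small black alarm clock, 42 x 75 mm, 79 mm high, loose. Origin under its centre.
Mind the look-alikes: they are no part of the job. Leave any pink look-alike of the pill_bottle alone.

How it is judged:
By the outcome, as a careful person would: the job done as asked, in the order asked, and still so for the second after the job is handed in, with the robot touching nothing.
It also fails if it takes over 45 s, if anything falls off the work surface, if the arm or the gripper's body presses on something with over 40 N, if the wrist force passes 120 N, or if a joint passes its speed limit or range.

### The arm

A 6-joint arm with a two-finger parallel gripper is mounted at the origin on the work surface. World frame = base frame: x ahead of the robot, y to its left, z up, the work surface at z = 0. Lengths are in m, angles in rad, forces in N, time in s.
With the tool pointing down it reaches from about 0.3 to 1 m from the base axis. Payload 5.1 kg.
Tool frame: the origin (TCP) lies between the finger pads; the fingertips stand ahead of it and the grasp point (between the pads) lies 6 mm ahead of it (robot.tip_extent is the z of the fingertips in the tool frame, in m); z points along the fingers, y is the line along which they close (so a half turn about z gives the same grasp; the last joint's range is limited). The gripper opens to 95 mm and grips with 3 to 60 N. Pads are 20 mm wide; open, the fingers measure 119 mm over their backs; the gripper's body (75 mm by 180 mm) begins 59 mm behind the grasp point.
Start: joints at [1.118, 0.124, 1.65, -0, 1.367, -0.083], TCP at [0.235, 0.606, 0.24] pointing down, gripper open.
Joint ranges: [-2.61, 2.61], [-1.02, 2.33], [0.03, 2.71], [-1.35, 4.49], [0.32, 2.68], [-2.91, 2.91]. Speed limits (rad/s): [2.57, 2.57, 3.14, 3.14, 3.14, 3.14].

### API

Orientations are given as a unit quaternion [x, y, z, w].
In Python, from rig import telemetry, vision, sign_off, models, robot gives the robot as it stands.
- The arm moves only by the tool send_rows, never from a script. Its argument "series" is a list of rows, each a list of 3 entries, a list of its own where there are three numbers: the turn, a rotation vector about the tool's x, y, z in rad, then the shift along the tool's x, y, z in cm, then the opening, from 0 (shut) to 1 (fully open). In form: [[[ax, ay, az], [x, y, z], fingers], ...]. A call has 1 to 12 rows; each row shifts and turns the commanded pose from where the row before left it, along the tool's axes as they then stand; what a row does not reach is not made up. A row lasts 1/10 s, in which the tool goes at most 50 mm and 8.59 degrees, less where a joint would pass 70% of its speed; a pose out of reach is approached as far as the arm can. A call with a gripper value outside its range is refused whole. The fingers move at their own pace and stop on an object; "newtons" is the grip in N (left out, the last holds). Time passes only in rows, so rows that do not move let the fingers close. It gives the time, the measured TCP pose, the force, the opening and the grip force at its end, in the units of the state.
- telemetry.get_obs(): the state, without advancing time (a new reading comes with each control period).
- vision.camera(name): name is "scene" or "top"; returns (picture, depth): 480x640x3 uint8, red, green, blue; 480x640 float32, m along the optical axis (not along the pixel's ray), 0 where there is no reading.
- vision.camera_model(name): a dict with "camera_matrix" (3x3 intrinsics, pixels), "xyz" and "orientation" of the camera in the world. Camera axes: x right, y down, z forward; pixel columns grow to the right and rows downward; lengths in m; the calibration is good to about 2 mm. A picture is of the moment at which its call begins. camera_model takes no time and is no camera call.
- sign_off(): hands the job in; it is judged then, once.
Trained networks look in the newest picture that a camera, given by its name, has taken for a name from the list of things; names that differ only in an ending like _2 or _b are one class to them, and where a whole thing is asked for, a point or a joint stands for the part that bears it (a point fixed in the world has none). Each returns a list of dicts, best first, with "score" (0 to 1); they miss things now and then, are a little off and sometimes report something else, mostly with a low value. They report only what shows in the picture. A call takes as long as a camera call. They do not tell look-alikes from the thing itself.
- models.cut_out(thing, camera): "pixels" (480x640 bool, what is visible of it) and "location" ([column, row] in pixels, amid what is visible of it).
- models.mark_of(thing, camera): "location" ([column, row] in pixels: a listed point, or the origin of a listed thing).
The state is a dict: "time_s": time; "joint_positions": joint angles; "joint_velocities": joint speeds; "effort": joint torques, N m; "position": TCP position; "orientation": TCP orientation; "ft_force": force on the tool from outside, world axes, zero at the start; "wrist_torque": the same for the moment, N m; "gripper_width": finger opening in m; "finger_force": force on a finger pad.
Only numpy, scipy, OpenCV 4.12 (cv2) and the standard library are available. Lean on these libraries where they do the work, as an engineer would, in place of code of your own. Each camera call takes 0.05 s, during which the arm holds its last target. There are 200 camera calls.

## Working session

There is one attempt and no reset: what is moved stays moved. The work goes in short steps, Python scripts to look and compute and a tool call to move; the robot and the scene stay as the last step left them, time stands still between calls to the robot, and variables do not carry over. Pictures are saved under pics/ and viewed, at most 10 in all, crops included, and the job is handed in when it is done.

Besides the shell and the picture viewer there is one more tool, called as name(argument=value, ...), one argument or row to a line, values as JSON. send_rows: Moves the arm, as the interface text tells. Its arguments: {"type":"object","properties":{"series":{"type":"array","items":{"type":"array"}},"newtons":{"type":"number"}},"required":["series"]}

```bash
mkdir -p pics
cat > h.py <<'E'
import numpy as np, cv2
from scipy.spatial.transform import Rotation as R
from rig import telemetry, vision, models, robot
def cam(n):
    m=vision.camera_model(n); return np.array(m["camera_matrix"]),np.array(m["xyz"]),R.from_quat(m["orientation"]).as_matrix()
def ray(n,uv):
    K,t,Rm=cam(n); d=Rm@np.linalg.inv(K)@np.array([uv[0],uv[1],1.]); return t,d
def atz(n,uv,z):
    t,d=ray(n,uv); return t+d*(z-t[2])/d[2]
def cloud(n,depth,mask):
    v,u=np.nonzero(mask&(depth>0)); K,t,Rm=cam(n)
    p=np.linalg.inv(K)@np.vstack([u,v,np.ones(len(u))])*depth[v,u]; return (Rm@p).T+t
def proj(n,p):
    K,t,Rm=cam(n); q=K@(Rm.T@(np.array(p)-t)); return q[:2]/q[2]
E
cat > a.py <<'E'
from h import *
np.set_printoptions(precision=4,suppress=True)
D={}
for n in("scene","top"):
    im,d=vision.camera(n); D[n]=d; cv2.imwrite(f"pics/{n}0.png",im[:,:,::-1]); np.savez(f"{n}0.npz",im=im,d=d); print(n,cam(n)[1])
    for th in("swing_pivot","swing_mid","rocker_end","lamp","pill_bottle","lamp_arm","rocker"):
        if th in("swing_pivot","swing_mid","rocker_end","lamp"):
            for r in models.mark_of(th,n)[:3]:
                z=dict(swing_pivot=.18,swing_mid=.187,rocker_end=.05,lamp=0)[th]
                print(th,r["score"],np.array(r["location"]),atz(n,r["location"],z))
        else:
            for r in models.cut_out(th,n)[:4]:
                c=cloud(n,d,r["pixels"]); print("cut",th,r["score"],np.array(r["location"]),len(c),c.min(0) if len(c) else 0,c.max(0) if len(c) else 0, np.median(im[r["pixels"]],0))
print(robot.tip_extent, telemetry.get_obs()["orientation"])
E
python3 a.py
```

```text
scene [ 0.89   -0.4873  1.0892]
swing_pivot 0.81 [292.5 254.8] [ 0.5812 -0.0935  0.18  ]
swing_mid 0.73 [332.8 261.2] [ 0.6583 -0.0652  0.187 ]
swing_mid 0.53 [340.3 366.1] [ 0.7806 -0.2359  0.187 ]
rocker_end 0.68 [259.7 254.3] [ 0.4734 -0.0768  0.05  ]
lamp 0.9 [295.1 296.6] [ 0.5864 -0.1025  0.    ]
cut pill_bottle 0.68 [307.2 345.7] 446 [ 0.6614 -0.2146  0.0126] [ 0.7004 -0.1763  0.0832] [185. 125. 137.]
cut pill_bottle 0.63 [296.4 422.8] 496 [ 0.7195 -0.3547 -0.0013] [ 0.7701 -0.3022  0.0831] [191.5 123.  138. ]
cut pill_bottle 0.24 [218.3 343.9] 1062 [ 0.5052 -0.337   0.0049] [ 0.5529 -0.2605  0.0832] [43. 33. 29.]
cut lamp_arm 0.74 [347.8 268.7] 1356 [ 0.5644 -0.1157  0.0014] [0.7587 0.0325 0.2032] [93. 87. 78.]
cut rocker 0.63 [253.1 262.6] 218 [ 0.4633 -0.1232  0.0357] [ 0.4873 -0.0727  0.0545] [105. 104.  99.]
top [ 0.4978 -0.0068  0.9215]
swing_pivot 0.79 [377.4 244.8] [ 0.5814 -0.0923  0.18  ]
swing_mid 0.83 [368.5 200. ] [ 0.6579 -0.0792  0.187 ]
rocker_end 0.89 [366.6 304.6] [ 0.4783 -0.0817  0.05  ]
rocker_end 0.68 [455.  211.6] [ 0.6596 -0.2656  0.05  ]
lamp 0.77 [371.  257.6] [ 0.5748 -0.0986  0.    ]
cut pill_bottle 0.83 [485.3 168. ] 528 [ 0.73   -0.3478  0.0054] [ 0.7672 -0.3126  0.0823] [184. 107. 120.]
cut pill_bottle 0.67 [416.7 206.7] 520 [ 0.6603 -0.2294 -0.002 ] [ 0.7174 -0.1722  0.0823] [206.5 130.  142. ]
cut lamp_arm 0.89 [360.9 184. ] 1510 [ 0.564  -0.1131 -0.0035] [ 0.7941 -0.0262  0.2021] [152. 137. 101.]
cut rocker 0.72 [473.5 274.7] 1115 [ 0.5018 -0.3633 -0.0045] [ 0.5573 -0.2582  0.0824] [33. 31. 32.]
cut rocker 0.56 [373.1 307.9] 307 [ 0.4647 -0.1229  0.0365] [ 0.4884 -0.0709  0.0506] [127. 126. 118.]
0.025 [0.1839 0.983  0.0001 0.    ]
```

View pics/scene0.png

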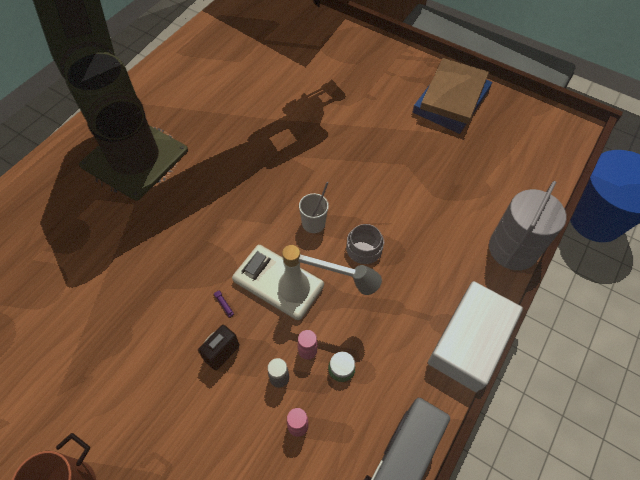

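View pics/top0.png

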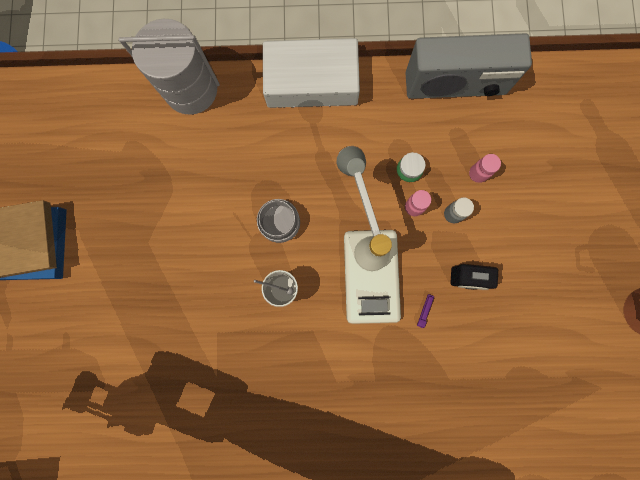

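The grey bottle is at scene (278,372) / top (460,210). The look-alikes are two pink bottles, at scene (307,345) / top (419,203) and scene (297,422) / top (486,168). The lamp arm points up in the top view, with its pivot at (380,245) and its head at (352,160). The raised end of the rocker is near top (367,305).

```bash
cat > b.py <<'E'
from h import *
np.set_printoptions(precision=4,suppress=True)
for n,box in(("top",(445,190,480,230)),("scene",(262,352,295,392))):
    f=np.load(n+"0.npz"); im,d=f["im"],f["d"]
    m=np.zeros(d.shape,bool); x0,y0,x1,y1=box; m[y0:y1,x0:x1]=1
    c=cloud(n,d,m); top=c[(c[:,2]>.072)&(c[:,2]<.09)]
    (cc,r,_)=cv2.minAreaRect((top[:,:2]*1000).astype(np.float32)); print(n,"bottle cap",len(top),top.mean(0),cc,r)
    m[:]=1; c=cloud(n,d,m); P=np.array([.5813,-.093]); q=c[:,:2]-P; rr=np.hypot(*q.T); ang=np.arctan2(q[:,1],q[:,0])
    b=c[(rr>.03)&(rr<.11)&(c[:,2]>.183)&(c[:,2]<.192)]
    print("bar",len(b),b.mean(0),cv2.fitLine(b[:,:2].astype(np.float32),cv2.DIST_L2,0,.001,.001).ravel())
    h=c[(rr<.03)&(c[:,2]>.19)&(c[:,2]<.2)]; print("hub",len(h),h.mean(0),h.min(0),h.max(0))
    hd=c[(rr>.11)&(rr<.2)&(c[:,2]>.185)&(c[:,2]<.215)]; print("head",hd.mean(0))
    s=c[(c[:,2]>.024)&(c[:,2]<.032)&(rr<.2)]; (cc,r,a)=cv2.minAreaRect((s[:,:2]*1000).astype(np.float32)); print("slab",cc,r,a)
    k=c[(c[:,2]>.034)&(c[:,2]<.06)&(np.abs(c[:,0]-.476)<.03)&(np.abs(c[:,1]+.097)<.04)]; i=k[:,2].argsort()
    print("rocker",len(k),k[i[-30:]].mean(0),k[i[:30]].mean(0))
im=np.load("top0.npz")["im"][150:330,330:510,::-1]; cv2.imwrite("pics/c1.png",cv2.resize(im,None,fx=3.3,fy=3.3,interpolation=3))
E
python3 b.py
```

```text
top bottle cap 303 [ 0.6637 -0.2741  0.078 ] (663.8941040039062, -274.79168701171875) (36.627193450927734, 37.01221466064453)
bar 328 [ 0.6497 -0.0769  0.1867] [ 0.9619  0.2733  0.6497 -0.0769]
hub 357 [ 0.5809 -0.096   0.1949] [ 0.564  -0.1134  0.1902] [ 0.598  -0.0786  0.1983]
head [ 0.7198 -0.0569  0.1916]
slab (584.4003295898438, -91.81324768066406) (297.686279296875, 392.0050354003906) 17.37628746032715
rocker 439 [ 0.4741 -0.0771  0.0491] [ 0.4772 -0.095   0.0344]
scene bottle cap 299 [ 0.6633 -0.2759  0.078 ] (663.197265625, -275.6781921386719) (36.71110534667969, 37.11730194091797)
bar 243 [ 0.6497 -0.0785  0.187 ] [ 0.9627  0.2707  0.6497 -0.0785]
hub 237 [ 0.5806 -0.0982  0.1951] [ 0.5624 -0.1152  0.1901] [ 0.5972 -0.0799  0.1993]
head [ 0.7216 -0.0604  0.192 ]
slab (569.0696411132812, -94.1424560546875) (255.79669189453125, 389.7315979003906) 1.7771610021591187
rocker 323 [ 0.4758 -0.0815  0.0499] [ 0.4829 -0.1018  0.0348]
```

View pics/c1.png

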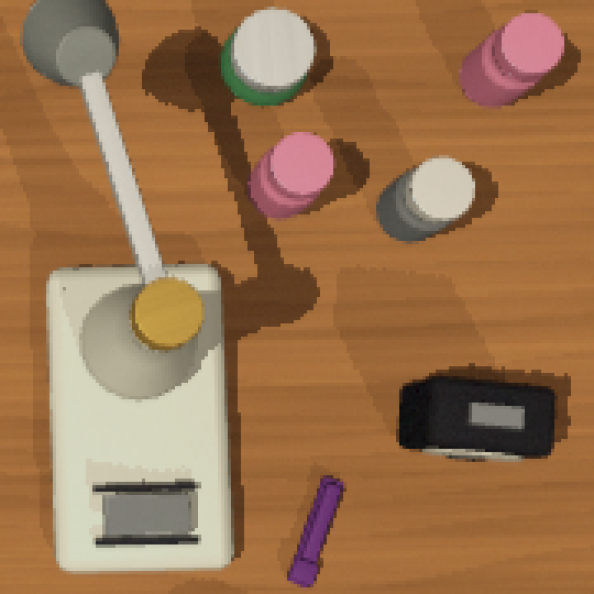

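send_rows(
  series=[
    [[0,0,0],[-3.4,-2.4,0],0],
    [[0,0,0],[-3.4,-2.4,0],0],
    [[0,0,0],[-3.4,-2.4,0],0],
    [[0,0,0],[-3.4,-2.4,0],0],
    [[0,0,0],[-3.4,-2.4,0],0],
    [[0,0,0],[-3.4,-2.4,0],0],
    [[0,0,0],[-3.4,-2.4,0],0],
    [[0,0,0],[-3.4,-2.4,0],0],
    [[0,0,0],[-3.4,-2.4,0],0],
    [[0,0,0],[-3.4,-2.4,0],0],
    [[0,0,0],[-3.4,-2.4,0],0],
    [[0,0,0],[-3.4,-2.4,0],0],
  ],
)

```text
time_s: 2.0
position: [0.512, 0.1885, 0.24]
orientation: [0.184, 0.983, 0.0, 0.0]
ft_force: [0.2, 0.4, 0.3]
gripper_width: 0.0048
finger_force: 0.0
```

send_rows(
  series=[
    [[0,0,-0.1077],[0,0,0],0],
    [[0,0,-0.1077],[0,0,0],0],
    [[0,0,-0.1077],[0,0,0],0],
    [[0,0,-0.1077],[0,0,0],0],
    [[0,0,-0.1077],[0,0,0],0],
    [[0,0,-0.1077],[0,0,0],0],
    [[0,0,0],[-1.23,-4.16,0],0],
    [[0,0,0],[-1.23,-4.16,0],0],
    [[0,0,0],[-1.23,-4.16,0],0],
    [[0,0,0],[-1.23,-4.16,0],0],
    [[0,0,0],[-1.23,-4.16,0],0],
    [[0,0,0],[-1.23,-4.16,0],0],
  ],
)

```text
time_s: 3.2
position: [0.6512, -0.0316, 0.2398]
orientation: [-0.138, 0.99, 0.0, 0.0]
ft_force: [-0.2, 0.5, -0.2]
gripper_width: 0.0005
finger_force: 0.0
```

send_rows(
  series=[
    [[0,0,0],[0,0,2.0],0],
    [[0,0,0],[0,0,2.0],0],
    [[0,0,0],[0,0,1.2],0],
    [[0,0,0],[0,0,0],0],
    [[0,0,0],[0,0,0],0],
  ],
)

```text
time_s: 3.7
position: [0.6505, -0.0296, 0.188]
orientation: [-0.138, 0.99, -0.0, 0.0]
ft_force: [-0.0, 1.0, 0.3]
gripper_width: 0.0003
finger_force: 0.0
```

```bash
python3 -c "
from h import *
o=telemetry.get_obs();p=np.array(o['position'])[:2]-[.5809,-.096];a=np.radians(15.8)
print(o['joint_positions'],np.degrees(R.from_quat(o['orientation']).as_matrix()[:,1]), 'out',p@[np.cos(a),np.sin(a)],'perp',p@[-np.sin(a),np.cos(a)])
im,d=vision.camera('scene'); cv2.imwrite('pics/s2.png',cv2.resize(im[170:350,200:440,::-1],None,fx=3,fy=3))"
```

```text
[-1.27933737e-01  1.61918573e-01  1.69632256e+00 -6.41750883e-05
  1.28309257e+00 -1.97559323e+00] [-1.56622090e+01  5.51135326e+01 -9.08438561e-03] out 0.08499787358720826 perp 0.04490574997228375
```

View pics/s2.png

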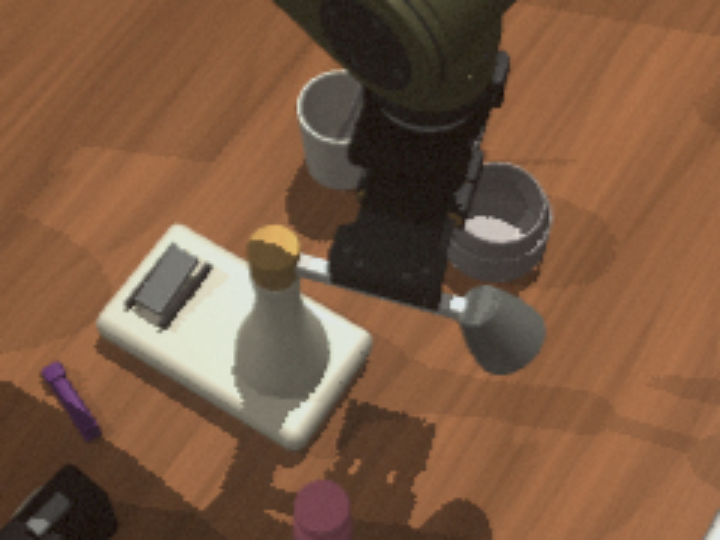

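The closed fingertips hang beside the bar on its +y side (crop 390,270), clear of the katori and cup. I'll ease in, then follow the arc.

send_rows(
  series=[
    [[0,0,0],[0,-1.2,0],0],
    [[0,0,0],[0,-1.0,0],0],
    [[0,0,0],[0,-0.4,0],0],
    [[0,0,0.05],[-0.08,-0.43,0],0],
    [[0,0,0.05],[-0.08,-0.43,0],0],
    [[0,0,0.05],[-0.08,-0.43,0],0],
    [[0,0,0.05],[-0.08,-0.43,0],0],
    [[0,0,0.05],[-0.08,-0.43,0],0],
    [[0,0,0.05],[-0.08,-0.43,0],0],
  ],
)

```text
time_s: 4.65
position: [0.6663, -0.0801, 0.188]
orientation: [0.013, 1.0, 0.0, 0.0]
ft_force: [-0.0, 1.2, -0.2]
gripper_width: 0.0006
finger_force: 0.3
```

```bash
cat > st.py <<'E'
from h import *
o=telemetry.get_obs();p=np.array(o['position'])[:2]-[.5809,-.096];y=R.from_quat(o['orientation']).as_matrix()[:,1]
a=np.arctan2(y[1],y[0])-np.pi/2
print('tool arm angle',np.degrees(a),'out',p@[np.cos(a),np.sin(a)],'perp',p@[-np.sin(a),np.cos(a)],o['ft_force'],o['position'],o['time_s'])
E
python3 st.py
```

```text
tool arm angle -1.495077746389426 out 0.08492246819753821 perp 0.01809363148308331 [-0.03571033  1.19323329 -0.22882822] [ 0.66626564 -0.08012825  0.18797713] 4.65
```

send_rows(
  series=[
    [[0,0,0.05],[-0.08,-0.43,0],0],
    [[0,0,0.05],[-0.08,-0.43,0],0],
    [[0,0,0.05],[-0.08,-0.43,0],0],
    [[0,0,0.05],[-0.08,-0.43,0],0],
    [[0,0,0.05],[-0.08,-0.43,0],0],
    [[0,0,0.05],[-0.08,-0.43,0],0],
    [[0,0,0.05],[-0.08,-0.43,0],0],
    [[0,0,0.05],[-0.08,-0.43,0],0],
    [[0,0,0.05],[-0.08,-0.43,0],0],
    [[0,0,0.05],[-0.08,-0.43,0],0],
  ],
)

```text
time_s: 5.65
position: [0.6634, -0.1233, 0.188]
orientation: [0.26, 0.966, 0.0, 0.0]
ft_force: [0.5, 0.9, 0.1]
gripper_width: 0.0003
finger_force: 0.3
```

send_rows(
  series=[
    [[0,0,0.05],[-0.08,-0.43,0],0],
    [[0,0,0.05],[-0.08,-0.43,0],0],
    [[0,0,0.05],[-0.08,-0.43,0],0],
    [[0,0,0.05],[-0.08,-0.43,0],0],
    [[0,0,0.05],[-0.08,-0.43,0],0],
    [[0,0,0.05],[-0.08,-0.43,0],0],
    [[0,0,0.05],[-0.08,-0.43,0],0],
    [[0,0,0.05],[-0.08,-0.43,0],0],
    [[0,0,0.05],[-0.08,-0.43,0],0],
    [[0,0,0.03],[-0.05,-0.26,0],0],
    [[0,0,0],[0,0,0],0],
  ],
)

```text
time_s: 6.75
position: [0.6413, -0.1588, 0.1879]
orientation: [0.481, 0.877, -0.0, 0.0]
ft_force: [-0.0, 0.1, -0.1]
gripper_width: 0.0001
finger_force: 0.0
```

```bash
python3 st.py
```

```text
tool arm angle -57.532156515799585 out 0.08539086848983876 perp 0.017236360357846175 [-0.0468213   0.0775053  -0.11791597] [ 0.64128225 -0.15879074  0.18786712] 6.75
```

send_rows(
  series=[
    [[0,0,0],[0,2.0,0],0],
    [[0,0,0],[0,3.0,0],0],
    [[0,0,0],[0,3.0,0],0],
    [[0,0,0],[0,0,0],0],
  ],
)

```text
time_s: 7.15
position: [0.7109, -0.1134, 0.1875]
orientation: [0.48, 0.877, 0.0, 0.0]
ft_force: [-1.1, -0.7, -1.0]
gripper_width: 0.0005
finger_force: 0.0
```

```bash
cat > m.py <<'E'
from h import *
import sys
np.set_printoptions(precision=4,suppress=True)
o=telemetry.get_obs(); print(o['position'])
for n in ("scene","top"):
    im,d=vision.camera(n); c=cloud(n,d,np.ones(d.shape,bool)); H=np.array([.5809,-.096] if n=="top" else [.5806,-.098])
    cv2.imwrite(f"pics/{n}_{sys.argv[1]}.png",cv2.resize(im[150:410,200:460,::-1] if n=="scene" else im[130:340,300:520,::-1],None,fx=2.2,fy=2.2))
    q=c[:,:2]-H; rr=np.hypot(*q.T); an=np.degrees(np.arctan2(q[:,1],q[:,0]))
    s=(rr>.028)&(rr<.112)&(c[:,2]>.184)&(c[:,2]<.190)&(an<-40)
    b=c[s]
    if len(b)>20:
        l=cv2.fitLine(b[:,:2].astype(np.float32),cv2.DIST_L2,0,.001,.001).ravel(); print(n,"bar",len(b),"line deg",np.degrees(np.arctan(l[1]/l[0])),"from hub",np.median(an[s]),b.min(0),b.max(0))
    t=c[(np.abs(c[:,2]-.078)<.006)&(np.hypot(*(c[:,:2]-[.6635,-.275]).T)<.03)]
    if len(t)>20:
        v=t.mean(0)[:2]-H; print(n,"bottle",len(t),t.mean(0),np.degrees(np.arctan2(v[1],v[0])))
E
python3 m.py 3
```

```text
[ 0.7109 -0.1134  0.1875]
scene bar 202 line deg -54.921368 from hub -56.60658478101478 [ 0.5928 -0.1916  0.1842] [ 0.6451 -0.1185  0.19  ]
scene bottle 293 [ 0.6631 -0.2759  0.0782] -65.1367897849074
top bottle 51 [ 0.6593 -0.2875  0.0785] -67.73293281394808
```

View pics/scene_3.png

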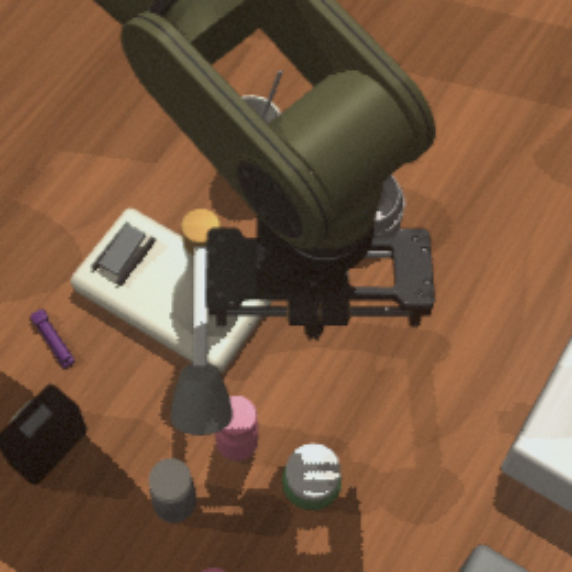

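send_rows(
  series=[
    [[0,0,0],[0,-3.5,0],0],
    [[0,0,0],[0,-3.0,0],0],
    [[0,0,0],[0,-1.5,0],0],
    [[0,0,0.045],[-0.07,-0.38,0],0],
    [[0,0,0.045],[-0.07,-0.38,0],0],
    [[0,0,0.04],[-0.065,-0.34,0],0],
    [[0,0,0],[0,0,0],0],
    [[0,0,0],[0,0,0],0],
  ],
)

```text
time_s: 8.05
position: [0.6327, -0.1658, 0.1878]
orientation: [0.537, 0.844, 0.0, 0.0]
ft_force: [0.8, 0.6, 0.5]
gripper_width: 0.0005
finger_force: 0.0
```

```bash
python3 st.py
```

```text
tool arm angle -64.92790673976778 out 0.08512411489115337 perp 0.017350715621656965 [0.81321828 0.63400569 0.48068693] [ 0.6326879  -0.16575081  0.18783866] 8.05
```

send_rows(
  series=[
    [[0,0,0],[0,2.0,0],0],
    [[0,0,0],[0,4.0,0],0],
    [[0,0,0],[0,0,-4],0],
    [[0,0,0],[0,0,-4],0],
    [[0,0,0],[4.3,0,0],0],
    [[0,0,0],[4.3,0,0],0],
    [[0,0,0],[4.3,0,0],0],
    [[0,0,0],[4.3,0,0],0],
    [[0,0,0],[4.3,0,0],0],
    [[0,0,0],[4.3,0,0],0],
    [[0,0,0],[4.3,0,0],0],
    [[0,0,0],[4.3,0,0],0],
  ],
)

```text
time_s: 9.25
position: [0.5406, 0.1731, 0.2679]
orientation: [0.537, 0.844, 0.0, 0.0]
ft_force: [0.4, 0.5, -0.7]
gripper_width: 0.0005
finger_force: 0.0
```

```bash
python3 m.py 4
python3 - <<'E'
from h import *
for n in("top","scene"):
    for t,z in(("rocker_end",.05),("swing_mid",.187),("swing_pivot",.18)):
        for r in models.mark_of(t,n)[:2]: print(n,t,r["score"],atz(n,r["location"],z))
E
```

```text
[0.5406 0.1731 0.2679]
scene bar 233 line deg -63.622524 from hub -63.77604834649482 [ 0.5882 -0.1992  0.184 ] [ 0.634  -0.1214  0.19  ]
scene bottle 297 [ 0.6631 -0.276   0.0782] -65.1363536471875
top bar 332 line deg -63.676437 from hub -63.546799870998875 [ 0.5896 -0.1975  0.1842] [ 0.6344 -0.1186  0.19  ]
top rocker_end 0.53 [ 0.47768218 -0.08182676  0.05      ]
top swing_mid 0.71 [ 0.61507855 -0.16799112  0.187     ]
top swing_pivot 0.79 [ 0.57719223 -0.09484892  0.18      ]
scene rocker_end 0.62 [ 0.47232431 -0.07879354  0.05      ]
scene swing_mid 0.68 [ 0.6137562  -0.16896078  0.187     ]
scene swing_pivot 0.64 [ 0.57881878 -0.09851301  0.18      ]
```

View pics/top_4.png

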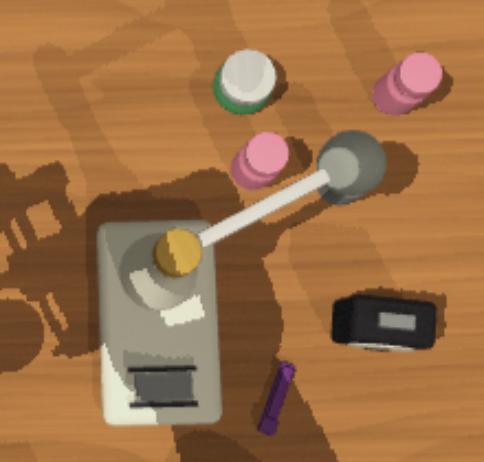

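The top view shows the arm pointing almost at the grey bottle, which is hidden under the head at (350,165). The bar is at -63.7° and the bottle at -65.1°, so one small nudge of 1.4° is left.

send_rows(
  series=[
    [[0,0,0],[-4.3,0,0],0],
    [[0,0,0],[-4.3,0,0],0],
    [[0,0,0],[-4.3,0,0],0],
    [[0,0,0],[-4.3,0,0],0],
    [[0,0,0],[-4.3,0,0],0],
    [[0,0,0],[-4.3,0,0],0],
    [[0,0,0],[-4.3,0,0],0],
    [[0,0,0],[-4.3,0,0],0],
    [[0,0,0],[0,0,4],0],
    [[0,0,0],[0,0,4],0],
    [[0,0,0],[0,-3.5,0],0],
    [[0,0,0],[0,-2.0,0],0],
  ],
)

```text
time_s: 10.85
position: [0.6347, -0.165, 0.1834]
orientation: [0.538, 0.843, -0.001, -0.003]
ft_force: [-0.3, 0.1, 1.3]
gripper_width: 0.0005
finger_force: 0.0
```

send_rows(
  series=[
    [[0,0,0],[0,-0.3,0],0],
    [[0,0,0.012],[0,-0.2,0],0],
    [[0,0,0.012],[-0.04,-0.2,0],0],
    [[0,0,0],[0,0,0],0],
    [[0,0,0],[0,0,0],0],
  ],
)

```text
time_s: 11.35
position: [0.6318, -0.1665, 0.188]
orientation: [0.547, 0.837, 0.0, 0.0]
ft_force: [-0.5, 0.5, 0.6]
gripper_width: 0.0001
finger_force: 0.0
```

```bash
python3 st.py
```

```text
tool arm angle -66.30081829499045 out 0.08496175480585445 perp 0.018253376157285908 [-0.46886001  0.48978523  0.64371703] [ 0.63176312 -0.16646012  0.18797716] 11.35
```

send_rows(
  series=[
    [[0,0,0],[0,-0.1,0],0],
    [[0,0,0],[0,0,0],0],
    [[0,0,0],[0,2.0,0],0],
    [[0,0,0],[0,4.0,0],0],
    [[0,0,0],[0,0,-4],0],
    [[0,0,0],[0,0,-4],0],
    [[0,0,0],[4.3,0,0],0],
    [[0,0,0],[4.3,0,0],0],
    [[0,0,0],[4.3,0,0],0],
    [[0,0,0],[4.3,0,0],0],
    [[0,0,0],[4.3,0,0],0],
    [[0,0,0],[4.3,0,0],0],
  ],
)

```text
time_s: 12.55
position: [0.5807, 0.0948, 0.2677]
orientation: [0.547, 0.837, 0.0, 0.0]
ft_force: [0.8, 0.1, -0.5]
gripper_width: 0.0006
finger_force: 0.0
```

send_rows(
  series=[
    [[0,0,0],[4.3,0,0],0],
    [[0,0,0],[4.3,0,0],0],
    [[0,0,0],[0,0,0],0],
  ],
)

```text
time_s: 12.85
position: [0.5451, 0.1759, 0.2678]
orientation: [0.545, 0.839, 0.0, -0.001]
ft_force: [-0.1, -0.7, 0.6]
gripper_width: 0.0007
finger_force: 0.0
```

```bash
python3 m.py 5
python3 - <<'E'
from h import *
# rocker profile along lamp y (world y), from first pictures
for n in("top","scene"):
    im,d=vision.camera(n); c=cloud(n,d,np.ones(d.shape,bool))
    for y in np.arange(-.13,-.06,.006):
        k=c[(abs(c[:,0]-.476)<.008)&(abs(c[:,1]-y)<.003)&(c[:,2]<.1)]
        if len(k): print(n,round(y,3),len(k),np.median(k[:,2]).round(4),end='; ')
    print()
o=telemetry.get_obs(); M=R.from_quat(o['orientation']).as_matrix(); p=np.array(o['position'])
print(p, M[:,0],M[:,1], (M.T@(np.array([.476,-.079,p[2]])-p))*100)
E
```

```text
[0.5451 0.1759 0.2678]
scene bar 234 line deg -64.441536 from hub -64.6748856418517 [ 0.5885 -0.199   0.184 ] [ 0.6319 -0.1223  0.19  ]
scene bottle 299 [ 0.6633 -0.2762  0.0781] -65.11430580597774
top bar 330 line deg -64.91023 from hub -64.35867511955959 [ 0.5896 -0.1988  0.1841] [ 0.6327 -0.1188  0.1899]
top -0.13 26 0.0279; top -0.124 21 0.0287; top -0.118 20 0.04; top -0.112 26 0.0408; top -0.106 23 0.0424; top -0.1 24 0.044; top -0.094 22 0.0447; top -0.088 24 0.0455; top -0.082 24 0.0464; top -0.076 24 0.0483; top -0.07 32 0.0351; top -0.064 24 0.0279; 
scene -0.13 17 0.0291; scene -0.124 20 0.0299; scene -0.118 21 0.0412; scene -0.112 16 0.0422; scene -0.106 18 0.0429; scene -0.1 18 0.0445; scene -0.094 21 0.0441; scene -0.088 18 0.0459; scene -0.082 18 0.0462; scene -0.076 21 0.0484; scene -0.07 3 0.0318; scene -0.064 11 0.0278; 
[0.54746081 0.1713825  0.26766205] [-4.01008649e-01  9.16074156e-01 -4.52408712e-04] [ 9.16074258e-01  4.01008666e-01 -5.48574193e-05] [-2.00712533e+01 -1.65868956e+01  9.99032519e-03]
```

Run:
```python
from h import *
for n in("top","scene"):
    f=np.load(n+"0.npz"); d=f["d"]; c=cloud(n,d,np.ones(d.shape,bool))
    for x in np.arange(.454,.5,.004):
        k=c[(abs(c[:,0]-x)<.002)&(abs(c[:,1]+.078)<.006)&(c[:,2]<.1)]
        if len(k): print(n,round(x,3),len(k),np.median(k[:,2]).round(4),k[:,2].max().round(4),end='; ')
    print()
    for r in models.cut_out("cup",n)[:1]: q=cloud(n,d,r["pixels"]); q=q[q[:,2]>.07]; print("cup",q.min(0),q.max(0))
```

```text
top 0.454 12 0.0279 0.0294; top 0.458 12 0.0312 0.0373; top 0.462 12 0.0315 0.0375; top 0.466 12 0.0489 0.0506; top 0.47 12 0.0481 0.0496; top 0.474 12 0.0474 0.0488; top 0.478 12 0.0469 0.0495; top 0.482 12 0.0481 0.0495; top 0.486 12 0.048 0.0503; top 0.49 12 0.0317 0.0373; top 0.494 12 0.0321 0.036; top 0.498 12 0.0286 0.0314; 
cup [0.48144441 0.0525944  0.07012188] [0.5484569  0.12014495 0.12382206]
scene 0.454 4 0.0324 0.0339; scene 0.458 2 0.0358 0.0364; scene 0.462 4 0.0482 0.0492; scene 0.466 10 0.0474 0.0488; scene 0.47 6 0.0491 0.05; scene 0.474 6 0.0486 0.0523; scene 0.478 9 0.0493 0.0513; scene 0.482 9 0.0455 0.0506; scene 0.486 15 0.0437 0.0545; scene 0.49 8 0.035 0.0364; scene 0.494 11 0.0306 0.0381; scene 0.498 10 0.0276 0.0309; 
cup [0.47802738 0.05040332 0.07005939] [0.54780189 0.12471481 0.13968588]
```

send_rows(
  series=[
    [[0,0,-0.1288],[0,0,0],0],
    [[0,0,-0.1288],[0,0,0],0],
    [[0,0,-0.1288],[0,0,0],0],
    [[0,0,-0.1288],[0,0,0],0],
    [[0,0,-0.1288],[0,0,0],0],
    [[0,0,-0.1288],[0,0,0],0],
    [[0,0,-0.1288],[0,0,0],0],
    [[0,0,-0.1288],[0,0,0],0],
    [[0,0,-0.1288],[0,0,0],0],
    [[0,0,0],[2.4,-3.0,0],0],
    [[0,0,0],[2.4,-3.0,0],0],
    [[0,0,0],[2.3,-3.0,0],0],
  ],
)

```text
time_s: 14.35
position: [0.4757, 0.0801, 0.2674]
orientation: [-0.0, 1.0, -0.0, -0.0]
ft_force: [0.8, 0.0, -0.5]
gripper_width: 0.0002
finger_force: 0.0
```

send_rows(
  series=[
    [[0,0,0],[0,-4.0,0],0],
    [[0,0,0],[0,-4.0,0],0],
    [[0,0,0],[0,-4.0,0],0],
    [[0,0,0],[0,-3.4,0],0],
    [[0,0,0],[0,0,0],0],
    [[0,0,0],[0,0,0],0],
  ],
)

```text
time_s: 14.95
position: [0.4764, -0.0733, 0.2676]
orientation: [0.001, 1.0, 0.0, -0.0]
ft_force: [-0.5, 0.4, 0.2]
gripper_width: 0.0005
finger_force: 0.0
```

send_rows(
  series=[
    [[0,0,0],[0,0,4],0],
    [[0,0,0],[0,0,4],0],
    [[0,0,0],[0,0,4],0],
    [[0,0,0],[0,0,4],0],
    [[0,0,0],[0,0.1,2.5],0],
    [[0,0,0],[0,0,0.3],0],
    [[0,0,0],[0,0,0.3],0],
    [[0,0,0],[0,0,0.3],0],
    [[0,0,0],[0,0,0.2],0],
    [[0,0,0],[0,0,0.2],0],
    [[0,0,0],[0,0,0],0],
  ],
)

```text
time_s: 16.05
position: [0.4774, -0.0712, 0.0707]
orientation: [-0.001, 1.0, -0.0, 0.001]
ft_force: [0.8, 0.6, 0.6]
gripper_width: 0.0005
finger_force: 0.7
```

send_rows(
  series=[
    [[0,0,0],[0,0,0.15],0],
    [[0,0,0],[0,0,0.15],0],
    [[0,0,0],[0,0,0.15],0],
    [[0,0,0],[0,0,0],0],
  ],
)

```text
time_s: 16.45
position: [0.4769, -0.0711, 0.0654]
orientation: [-0.001, 1.0, -0.0, 0.0]
ft_force: [1.4, 1.4, 1.1]
gripper_width: 0.0004
finger_force: 1.1
```

send_rows(
  series=[
    [[0,0,0],[0,0,0.1],0],
    [[0,0,0],[0,0,0.1],0],
    [[0,0,0],[0,0,0],0],
  ],
)

```text
time_s: 16.75
position: [0.4771, -0.0711, 0.065]
orientation: [-0.001, 1.0, 0.0, 0.0]
ft_force: [-3.0, 2.2, 12.4]
gripper_width: 0.0006
finger_force: 6.5
```

Firm stop at 12 N with the tip at z = 0.040, the height expected for "on". Lifting away now.

send_rows(
  series=[
    [[0,0,0],[0,0,-1],0],
    [[0,0,0],[0,0,-3],0],
    [[0,0,0],[0,0,-4],0],
    [[0,0,0],[0,0,-4],0],
    [[0,0,0],[0,0,-4],0],
    [[0,0,0],[0,0,-4],0],
    [[0,0,0],[0,4,0],0],
    [[0,0,0],[0,4,0],0],
    [[0,0,0],[0,4,0],0],
    [[0,0,0],[0,4,0],0],
    [[0,0,0],[0,4,0],0],
    [[0,0,0],[0,4,0],0],
  ],
)

```text
time_s: 17.95
position: [0.4753, 0.1701, 0.2626]
orientation: [-0.001, 1.0, -0.001, -0.001]
ft_force: [0.6, 0.2, -1.2]
gripper_width: 0.0006
finger_force: 0.0
```

send_rows(
  series=[
    [[0,0,0],[0,4,0],0],
    [[0,0,0],[0,4,0],0],
    [[0,0,0],[0,0,0],0],
    [[0,0,0],[0,0,0],0],
  ],
)

```text
time_s: 18.35
position: [0.4754, 0.2492, 0.2623]
orientation: [-0.002, 1.0, -0.001, -0.001]
ft_force: [-0.9, -0.3, -0.8]
gripper_width: 0.0003
finger_force: 0.0
```

```bash
python3 m.py 6
python3 - <<'E'
from h import *
for n in("top","scene"):
    im,d=vision.camera(n); c=cloud(n,d,np.ones(d.shape,bool))
    for y in np.arange(-.13,-.06,.006):
        k=c[(abs(c[:,0]-.476)<.008)&(abs(c[:,1]-y)<.003)&(c[:,2]<.1)]
        if len(k): print(round(y,3),np.median(k[:,2]).round(4),end='; ')
    print()
E
```

```text
[0.4754 0.2492 0.2623]
scene bar 238 line deg -64.73789 from hub -64.68751118840217 [ 0.5885 -0.2006  0.1842] [ 0.6319 -0.1223  0.19  ]
scene bottle 299 [ 0.6631 -0.2761  0.0779] -65.15110736197694
top bar 334 line deg -64.771935 from hub -64.33454104117209 [ 0.5883 -0.1975  0.1841] [ 0.6328 -0.12    0.1898]
-0.13 0.0281; -0.124 0.0455; -0.118 0.0471; -0.112 0.047; -0.106 0.046; -0.1 0.0444; -0.094 0.0429; -0.088 0.0427; -0.082 0.0416; -0.076 0.0404; -0.07 0.03; -0.064 0.0281; 
-0.13 0.0274; -0.124 0.0293; -0.118 0.0473; -0.112 0.0464; -0.106 0.0456; -0.1 0.045; -0.094 0.0438; -0.088 0.0431; -0.082 0.0425; -0.076 0.0407; -0.07 0.0368; -0.064 0.0288;
```

View pics/scene_6.png

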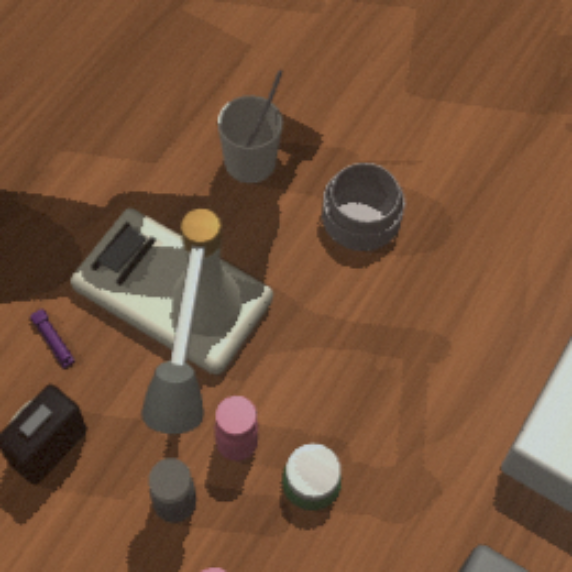

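The view shows the arm pointing at the grey bottle (172,490). The rocker (122,245) is tipped the other way, and nothing else has moved. Handing in.

```bash
python3 -c "
from rig import sign_off
print(sign_off())"
```

```text
the job is handed in; nothing more can be done
None
```

The job is handed in: the lamp arm points at the grey pill bottle to within about 0.5°, the rocker is pressed fully to on, the pictures show nothing else moved, and the robot finished clear at about 18 s of the 45 s allowed.

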